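Vent the food keeper and hold its sprung lid open

ROBOT

A 6-joint arm with a two-finger parallel gripper is mounted at the origin on a cart in front of the work surface, level with it; the furniture and walls round the work are solid. World frame = base frame: x ahead of the robot, y to its left, z up, the work surface at z = 0. Lengths are in m, angles in rad, forces in N, time in s.
With the tool pointing down it reaches from about 0.325 to 0.85 m from the base axis. Payload 4.4 kg.
Tool frame: the origin (TCP) lies between the finger pads; the fingertips stand 22 mm ahead of it and the grasp point (between the pads) lies 3 mm ahead of it; z points along the fingers, y is the line along which they close (so a half turn about z gives the same grasp; the last joint's range is limited). The gripper opens to 94 mm and grips with 3 to 60 N. Pads are 16 mm wide; open, the fingers measure 119 mm over their backs; the gripper's body (75 mm by 177 mm) begins 78 mm behind the grasp point.
Start: joints at [1.109, 0.207, 1.542, -0, 1.393, -0.15], TCP at [0.176, 0.547, 0.227] pointing down, gripper open.
Joint ranges: [-2.73, 2.73], [-0.86, 2.22], [0.23, 2.46], [-1.11, 4.25], [0.08, 2.63], [-2.82, 2.82]. Speed limits (rad/s): [2.79, 2.79, 3.14, 3.14, 3.14, 3.14].

INTERFACE

Orientations are given as a rotation vector (axis times angle).
In Python, from cell import robot gives the robot as it stands. The module is installed in compiled form; this text tells all that it offers. Calls block until the motion is done:
- robot.reach(position, orientation): joint-space move of the TCP to a pose.
- robot.line_to(position, rate=0.15, orientation=None, f_stop=None): straight line of the TCP; orientation=None keeps the orientation; rate is the mean speed in m/s. With f_stop (N) it stops when the force on the tool has changed by that much, and returns True; else False.
- robot.movej(angles): joint-space move.
- robot.command_gripper(opening, grasp_force=None): finger opening in m; grasp_force is the grip in N (None keeps the last); returns when the fingers have stopped.
- robot.hold(seconds).
- robot.solve_ik(position, orientation): joint angles nearest the present ones, or None.
- robot.get_obs(): the state.
- robot.snapshot(name): name is "side" or "top"; returns (picture, depth): 420x560x3 uint8, blue, green, red; 420x560 float32, m along the optical axis (not along the pixel's ray), 0 where there is no reading.
- robot.camera_params(name): a dict with "vfov" (degrees; the focal length in pixels is half the picture's height over the tangent of half this angle, whatever the lens; pixels are square), "cx", "cy" (the principal point, pixels), "eye" and "orientation" of the camera in the world. Camera axes: x right, y down, z forward; pixel columns grow to the right and rows downward; lengths in m; the calibration is good to about 2 mm. A picture is of the moment at which its call begins. camera_params takes no time and is no camera call.
A pose or a line that the arm cannot do raises robot.IKError and nothing moves.
- robot.sign_off(): hands the job in; it is judged then, once.
The state is a dict: "clock": time; "joint_pos": joint angles; "dq": joint speeds; "joint_efforts": joint torques, N m; "eef_pos": TCP position; "ee_rot": TCP orientation; "force": force on the tool from outside, world axes, zero at the start; "moment": the same for the moment, N m; "gripper_width": finger opening in m; "gripper_force": force on a finger pad.
Only numpy, scipy, OpenCV 4.12 (cv2) and the standard library are available. Lean on these libraries where they do the work, as an engineer would, in place of code of your own. Each camera call takes 0.05 s, during which the arm holds its last target. There are 200 camera calls.

TASK

I want to put the lemon and bananas away: on the food bin with the wooden lid, first press the round vent plunger in the closed lid right down to its stop and hold it there a moment, then let it come up. Then raise the lid by its bar handle to 50 degrees from closed (give or take 6) and finish while still holding it there, steady, because it springs shut if let go; leave everything else on the worktop where it is.

Things in the scene. Friction and masses are not known exactly. Their poses are not given: they have to be found in the camera images.
- bin: white food bin, fixed to the worktop, 190 mm deep (its x), 200 mm wide (its y), open inside, walls 110 mm high and 5 mm thick; a 12 mm thick wooden lid of 190x200 mm lies on the rim (lid's top face at 122 mm). Origin: centre of the underside; z up; -x is the front with the handle, towards the robot but turned by up to 0.35 rad; +x the back with the hinge
- hinge (a point): middle of the lid's hinge line, at the back edge, 116 mm above the worktop; on bin axes it lies at (95, 0, 116) mm. The line runs along the bin's y. It does not move with the lid.
- handle (a point): centre of the lid's bar handle: round steel bar, 12 mm thick, along the bin's y, 98 mm clear between its end posts, axis 40 mm above the lid's top (34 mm clear under it). Lid shut: 180 mm in front of the hinge line and 46 mm above it; lid at 50 degrees: 80 mm in front, 167 mm above. The bar can turn between pads closed on it front and back, so the gripper need not tilt with the lid
- plunger_top (a point): centre of the top of the round steel vent plunger (head 27 mm across, above a low black collar 38 mm across, 5 mm high) near the middle of the lid; its top is 22 mm above the lid's top face, at (10, 0, 144) mm on bin axes with the lid shut, 90 mm behind the handle bar. The point moves with plunger and lid
- plunger (a joint): how far the plunger is pressed: 0 is up, 0.009 m is down at its stop. A spring brings it back up: about 2 N to start it, about 6 N at the stop. It moves square to the lid.
- lid (a joint): lid angle in rad: 0 is shut, grows as the front edge rises, 0.873 is 50 degrees, at most 1.75. The lid (about 0.25 kg) and its spring pull it shut from every angle; about 2 to 3 N at the handle square to the radius holds it at 50 degrees.
- mill_1: small mill of glass and grey metal, 44 mm across, 90 mm high, close to the left side of the bin near its front (seen from the robot); origin at the centre of its underside. Leave it alone.
- lemon_1: lemon, 83x58x58 mm, close to the left side of the bin near its back; origin at the centre of its underside. Leave it alone.
- bananas_1: bunch of bananas, 97x196x58 mm, at the left; origin at the centre of its underside. Leave it alone.
- tin_1: low round food tin, 86 mm across, 40 mm high, in front at the left; origin at the centre of its underside. Leave it alone.

How it is judged:
On the way, in this order (a step that is already met when the one before it is completed fails the run):
1. with the lid shut, the vent plunger is pressed down to its stop (8 mm or more of its 9 mm) for 0.2 s (value of joint plunger above 0.008 m and value of joint lid below 0.06 rad), for 0.2 s.
2. the plunger is let up and the lid is raised by the fingers to 44 to 56 degrees (value of joint lid between 0.768 and 0.977 rad and contact force between the fingers and lid above 1 N and value of joint plunger below 0.003 m), for 0.2 s.
At the end, for the whole second after the job is handed in: through the last second the fingers still hold the lid (more than 1 N on it) open at 50 degrees within 6 degrees (0.768 to 0.977 rad), moving slower than 0.1 rad/s, the plunger is up (less than 3 mm pressed), and every other thing is within 40 mm of where it stood (all of step 2 and velocity of joint lid between -0.1 and 0.1 rad/s and distance of each of mill_1, lemon_1, bananas_1, tin_1 from where it was at the start of the episode below 0.04 m); the arm keeps its last pose, push and grip.
It fails at once if another thing is shifted by 40 mm or more (distance of any of mill_1, lemon_1, bananas_1, tin_1 from where it was at the start of the episode above 0.04 m).
It fails at once if the mill is knocked over (angle between mill_1's own z axis and vertical above 0.5 rad).
It also fails if it takes over 45 s, if anything falls off the work surface, if the arm or the gripper's body presses on something with over 40 N, if the wrist force passes 120 N, or if a joint passes its speed limit or range.

## Working session

There is one attempt and no reset: what is moved stays moved. The work goes in short steps, each a Python script; the robot and the scene stay as the last script left them, time stands still between calls to the robot, and variables do not carry over. Pictures are saved under pics/ and viewed, at most 10 in all, crops included, and the job is handed in when it is done.

```bash
mkdir -p pics; cat > h.py <<'E'
import numpy as np, cv2
from scipy.spatial.transform import Rotation as R
from cell import robot
def cam(n):
    p=robot.camera_params(n); f=210/np.tan(np.radians(p["vfov"])/2)
    o=np.array(p["orientation"],float)
    M=R.from_rotvec(o).as_matrix() if o.size==3 else o.reshape(3,3)
    return f,p["cx"],p["cy"],np.array(p["eye"]),M
def cloud(n,d):
    f,cx,cy,e,M=cam(n); v,u=np.mgrid[0:420,0:560]
    return np.stack([(u-cx)/f*d,(v-cy)/f*d,d],-1)@M.T+e
def ray(n,u,v,z):
    f,cx,cy,e,M=cam(n); r=M@np.array([(u-cx)/f,(v-cy)/f,1]); return e+r*(z-e[2])/r[2]
E
python3 - <<'E'
from h import *
for n in("top","side"):
    im,d=robot.snapshot(n); cv2.imwrite(f"pics/{n}0.png",im); np.save(n+"0.npy",d); print(robot.camera_params(n),(d>0).mean())
print(robot.get_obs())
E
```

```text
{'vfov': 51.85206910398598, 'cx': 285.74382502279497, 'cy': 206.83750370558946, 'eye': array([0.40575857, 0.29048498, 0.95697238]), 'orientation': array([-2.16330327,  2.09894014, -0.16397103])} 0.9961309523809524
{'vfov': 42.50177358632155, 'cx': 279.94568290526297, 'cy': 211.9795912617881, 'eye': array([0.47242197, 1.11927811, 0.69660432]), 'orientation': array([-0.15171284,  2.74926742, -1.45283864])} 0.9866198979591837
{'clock': 0.1, 'joint_pos': array([ 1.10951051e+00,  2.07320208e-01,  1.54277729e+00, -6.54227518e-07,
        1.39352084e+00, -1.50519862e-01]), 'dq': array([ 0.00066927, -0.00296777, -0.00265228,  0.00131173,  0.0017489 ,
        0.00042725]), 'joint_efforts': array([-1.25154234e-03, -3.71865892e+01, -2.82292664e+01,  7.00296275e-02,
        3.11921700e-02, -7.47816375e-05]), 'eef_pos': array([0.17554512, 0.54683701, 0.2264312 ]), 'ee_rot': array([-4.86093358e-01, -3.10314029e+00,  3.03393263e-03]), 'force': array([-0.02944686, -0.46157323,  0.27308544]), 'moment': array([ 0.01401151, -0.01527635, -0.02844013]), 'gripper_force': 0.0, 'gripper_width': 0.09397158225898923}
```

View pics/top0.png

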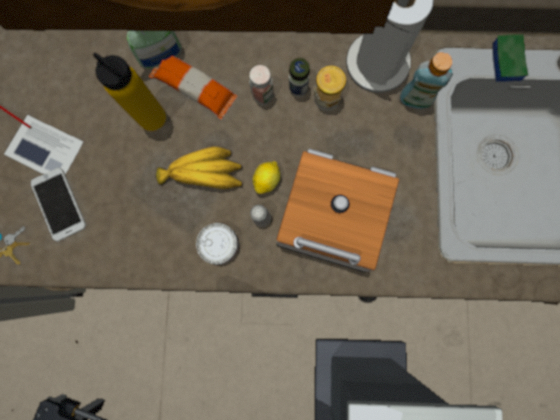

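View pics/side0.png

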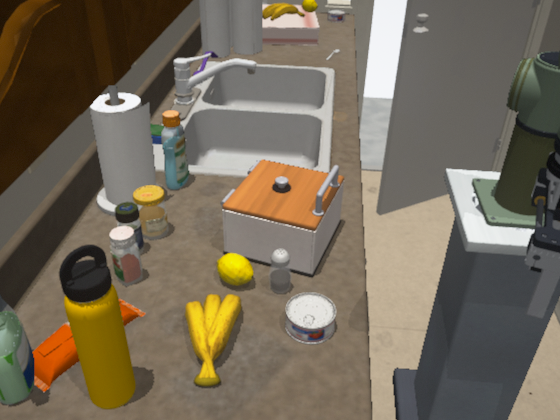

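The top view shows the lid around pixels (280–397, 152–270), with the plunger at (340,203) and the bar from (297,242) to (358,260). The mill is at (260,214). In the side view the plunger is at (281,183).

```bash
python3 - <<'E'
from h import *
d=np.load("top0.npy"); P=cloud("top",d); im=cv2.imread("pics/top0.png")
hsv=cv2.cvtColor(im,cv2.COLOR_BGR2HSV)
m=(hsv[...,0]<20)&(hsv[...,1]>130)&(abs(P[...,2]-.122)<.012)
m[:140]=0;m[290:]=0;m[:,:265]=0;m[:,410:]=0
q=P[m]; print(m.sum(),np.median(q[:,2]))
r=cv2.minAreaRect(q[:,:2].astype(np.float32)); print(r); print(cv2.boxPoints(r))
b=(P[...,2]>.150)&(P[...,2]<.20); b[:140]=0;b[290:]=0;b[:,:265]=0;b[:,410:]=0
h=P[b]; print("bar",b.sum(),h.mean(0),np.median(h[:,2]))
rr=cv2.minAreaRect(h[:,:2].astype(np.float32)); print(rr)
print("plunger",ray("top",340,203,.144)); 
c=np.array([np.argwhere((P[...,2]>.137)&(P[...,2]<.152)&(abs(np.mgrid[0:420,0:560][1]-340)<14)&(abs(np.mgrid[0:420,0:560][0]-203)<14))])[0]
if len(c): print(len(c),c.mean(0),P[c[:,0],c[:,1]].mean(0))
for n,(u,v) in dict(mill=(260,214)).items(): print(n,ray("top",u,v,.09))
ds=np.load("side0.npy"); S=cloud("side",ds); print("side plunger",ray("side",282,181,.144),S[181,282],"lid side",S[200,260])
E
```

```text
8581 0.12092476581829825
((0.5438741445541382, 0.19872191548347473), (0.1995309740304947, 0.18992361426353455), 74.98994445800781)
[[0.4263143  0.1269544 ]
 [0.6097578  0.07776637]
 [0.661434   0.27048942]
 [0.4779905  0.31967747]]
bar 426 [0.46140477 0.22217152 0.16504429] 0.16541569918703608
((0.4618052840232849, 0.22181972861289978), (0.120430126786232, 0.01218506135046482), 75.10748291015625)
plunger [0.55041042 0.19760849 0.144     ]
151 [201.91390728 340.29139073] [0.55283149 0.19688863 0.14238069]
mill [0.53257005 0.35335339 0.09      ]
side plunger [0.54825526 0.20469216 0.144     ] [0.54818918 0.20548921 0.14448159] lid side [0.58654325 0.24779987 0.12369463]
```

```bash
cat >> h.py <<'E'
yaw=np.radians(-15.0); bx=np.array([np.cos(yaw),np.sin(yaw),0]); C=np.array([.5439,.1987,0])
Z=np.array([0,0,1.])
def ori():
    best=None
    for s in(1,-1):
        y=s*bx; rv=R.from_matrix(np.stack([np.cross(y,-Z),y,-Z],1)).as_rotvec()
        q=robot.solve_ik(C+[0,0,.26],rv)
        if q is not None and (best is None or abs(q[5])<best[0]): best=(abs(q[5]),rv)
    return best[1]
E
python3 - <<'E'
from h import *
o=ori(); print(o)
p=C+.010*bx-[0.001,0,0]
robot.command_gripper(0.0,20)
robot.reach(p+[0,0,.24],o)
robot.line_to(p+[0,0,.175],.1)
s0=robot.get_obs(); print(s0["eef_pos"],s0["force"],s0["gripper_width"],s0["joint_pos"])
print(robot.line_to(p+[0,0,.150],.02,f_stop=14))
for _ in range(3):
    robot.hold(.25); s=robot.get_obs(); print(s["clock"],s["eef_pos"],s["force"]-s0["force"])
im,d=robot.snapshot("side"); cv2.imwrite("pics/press.png",cv2.resize(im[120:300,180:400],None,fx=3,fy=3))
E
```

```text
[ 2.49239303  1.91248043 -0.        ]
[0.55302205 0.19630659 0.17555776] [-0.43185388  0.16004653  0.5715114 ] 0.0006956035536068112 [1.93653110e-01 2.76562895e-01 1.56657349e+00 3.52586218e-05
 1.29736276e+00 4.55284708e-01]
True
5.3917 [0.55266836 0.19616212 0.15649832] [-1.35070297 -0.63719275  6.63809585]
5.6417 [0.55263956 0.19615561 0.15646649] [-2.02037221 -0.69511868  6.75973497]
5.8917 [0.55265228 0.19613855 0.15647814] [-0.43851113 -0.46757761  5.48083914]
```

View pics/press.png

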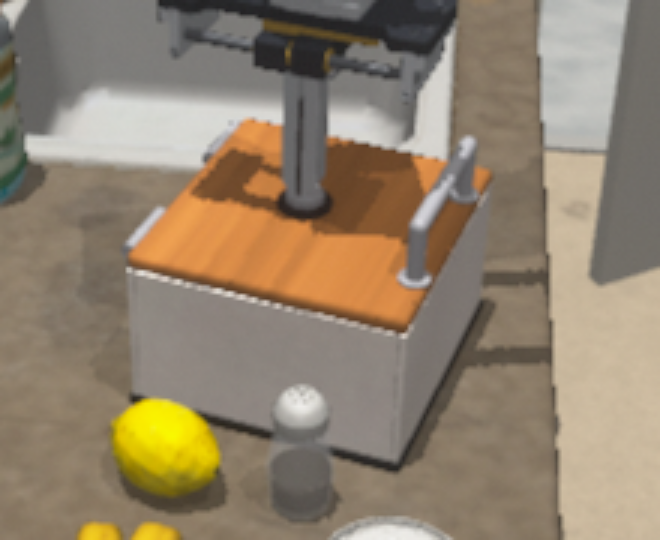

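The closed fingers sit on the plunger (about crop (305,205)), the head is down near the collar and the lid is shut. To be certain it's at the stop, I'll push 1.5 mm further, then release and grasp the bar.

```bash
python3 - <<'E'
from h import *
o=ori(); p=C+.010*bx-[0.001,0,0]
print(robot.line_to(p+[0,0,.1545],.02,f_stop=25)); robot.hold(.5)
s=robot.get_obs(); print(s["eef_pos"],s["force"])
robot.line_to(p+[0,0,.235],.1)
h=C-.085*bx
robot.command_gripper(.05)
robot.line_to(h+[0,0,.235],.15)
s0=robot.get_obs()
print(robot.line_to(h+[0,0,.165],.08,f_stop=12))
robot.command_gripper(0,25)
robot.hold(.2); s=robot.get_obs(); print(s["clock"],s["eef_pos"],s["force"]-s0["force"],s["gripper_width"],s["gripper_force"])
im,d=robot.snapshot("side"); cv2.imwrite("pics/grip.png",cv2.resize(im[120:300,180:400],None,fx=3,fy=3))
E
```

```text
False
[0.55267472 0.19619966 0.15620591] [-3.7103549  -1.24867076 10.08862315]
False
11.2417 [0.45983096 0.22123255 0.16461273] [-4.3974391   1.86876004  1.99411141] 0.01130732329052002 25.001596212387085
```

View pics/grip.png

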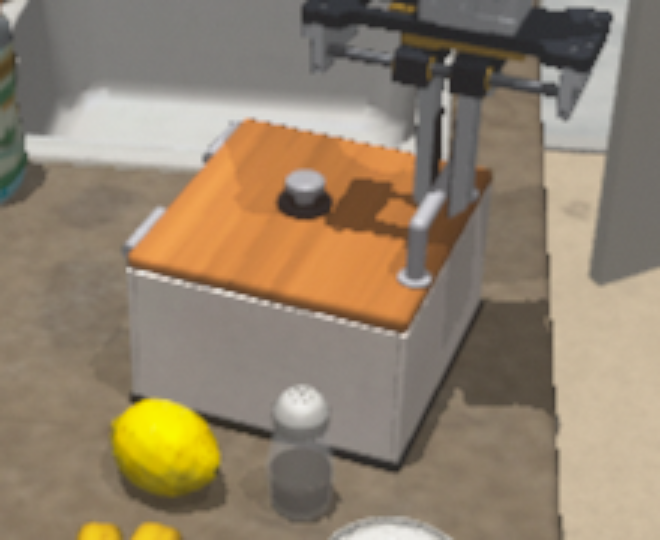

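The pads are closed on the bar (crop (440,200), width 11 mm) and the plunger is up again at (305,190). Next I raise the lid along the arc.

```bash
python3 - <<'E'
from h import *
t0=robot.get_obs()["eef_pos"]
def at(a): # relative handle displacement
    f=lambda a:(-.180*np.cos(a)+.046*np.sin(a), .180*np.sin(a)+.046*np.cos(a))
    x,z=f(a);x0,z0=f(0); return t0+(x-x0)*bx+(z-z0)*Z
for a in np.radians(np.linspace(5,50,10)):
    robot.line_to(at(a),.06); s=robot.get_obs()
    print(round(np.degrees(a)),s["force"].round(1),round(s["gripper_width"],4),np.abs(s["eef_pos"]-at(a)).max().round(4))
    if np.linalg.norm(s["force"])>40: break
robot.hold(.5); s=robot.get_obs(); print(s["clock"],s["eef_pos"],s["force"],s["gripper_width"])
for n in("side","top"):
    im,d=robot.snapshot(n); np.save(n+"1.npy",d); cv2.imwrite(f"pics/{n}1.png",cv2.resize(im[60:300,180:420],None,fx=2.4,fy=2.4))
E
```

```text
5 [-2.2  0.9 -2.3] 0.0113 0.0003
10 [-3.7  2.3 -0.2] 0.0112 0.0009
15 [-5.7  3.2  0. ] 0.0111 0.0009
20 [-7.5  3.1  1.5] 0.0109 0.0011
25 [-9.2  2.3  3.2] 0.0114 0.0015
30 [-10.3   2.4   5.4] 0.0112 0.002
35 [-11.6   2.1   9.2] 0.0111 0.0028
40 [-11.1   1.7  10.4] 0.0113 0.0037
45 [-11.5   1.4  10.3] 0.0116 0.0044
50 [-8.   0.7 10.1] 0.0111 0.0044
15.95 [0.55596101 0.19534759 0.29036048] [-8.53407602  1.18284283 11.04259836] 0.01123754682300444
```

View pics/side1.png

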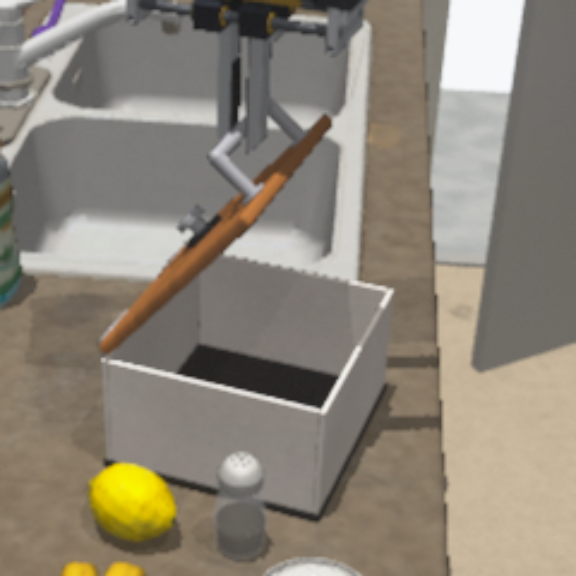

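The lid is up in the pads, the plunger is out (crop (190,225)), and the mill and lemon haven't moved. I'll check the angle with a plane fit to the lid depth.

```bash
python3 - <<'E'
from h import *
im,d=robot.snapshot("side"); 
hsv=cv2.cvtColor(im,cv2.COLOR_BGR2HSV); P=cloud("side",d)
im2,d2=robot.snapshot("top"); h2=cv2.cvtColor(im2,cv2.COLOR_BGR2HSV); P2=cloud("top",d2)
m=(h2[...,0]<20)&(h2[...,1]>130)&(P2[...,2]>.12)
l=(P2-C)@bx; w=(P2-C)@np.cross(Z,bx); m&=(abs(w)<.1)&(abs(l)<.12)
q=np.c_[l[m],P2[...,2][m]]; print(m.sum())
vx,vy,_,_=cv2.fitLine(q.astype(np.float32),cv2.DIST_HUBER,0,.001,.001).ravel(); print("lid deg",np.degrees(np.arctan2(abs(vy),abs(vx))))
s=robot.get_obs(); print(s["clock"],s["force"],s["gripper_force"],s["eef_pos"])
E
```

```text
2117
lid deg 50.307274
16.15 [-8.75681481  1.88301147  8.65651715] 25.001142919063568 [0.55598835 0.19532624 0.29034783]
```

```bash
python3 -c "
from h import *
print(robot.sign_off())"
```

```text
the job is handed in; nothing more can be done
None
```

I pressed the vent plunger to its stop and let it come back up, then raised the lid by its bar to about 50° (50.3° measured). I handed the job in at about 16 s with the gripper still holding it there; the mill and lemon hadn't moved in the last picture, and no verdict came back.

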